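# Present the ball dish over the stamping pad, a quarter turn round

## Task

Pull the nest's spring plunger out to its stop and leave it out, so that the dish with the steel ball is free. Then take the dish by its handle, lift it, give it a quarter turn (either way) from how it sat in the nest, and finish still holding it in the gripper, motionless and level, centred over the round white stamping pad and about 6 cm above it. Keep the dish level and the ball in its middle all the way, and do not disturb the other things on the bed.

Things in the scene. Friction and masses are not known exactly. Their poses are not given: they have to be found in the camera images.
- nest: (All plain numbers in this list are mm.) Fixture that holds the dish, screwed to the bed: aluminium base plate 150 x 150, 8 thick, with four white posts (10 across, 18 high above the plate) around the dish, and a plunger in two bearing plates (tops 48 above the bed, 70 to 100 from the centre) on its +y side. Origin: centre of the base plate's underside, on the bed; z up. +y points from the centre towards the plunger's knob.
- plunger (a joint): Spring plunger of the nest, in m: 0 = fully in (its 8 mm steel pin reaches 9 over the dish's rim and keeps the dish down), 0.030 = pulled out to its stop (dish free). It slides outwards along the nest's +y. Light spring (under 2 N) and 3 N of friction: it needs up to about 5 N to pull and stays parked where it is left. At the start it is 0 to 0.004.
- plunger_grip (a point): Grip point of the plunger's black upright round knob: on its axis, 12 below its top. The knob is 22 across and 46 high (from 30 to 76 above the bed); with the plunger in, its axis is 128 from the nest's centre along the nest's +y. It moves with the plunger.
- dish: Loose aluminium dish, round, 122 across, rim 20 high, inside a shallow cone that slopes 12 degrees down to the centre; 100 to 170 g. Origin: centre of its underside, 8 above the bed when in the nest; z up. Its upright handle stands just outside the rim on its -x side. In the nest the dish's axes are those of the nest, so the handle is on the side of the nest's -x, and the plunger on the dish's +y.
- dish_grip (a point): Grip point of the dish's handle: a black upright flat block, 12 thick (along the dish's x), 32 wide (along its y), its top 76 above the dish's underside. The point lies 73 from the dish's centre along -x and 58 above the underside (18 below the handle's top). Pinched across the 12 thickness, one finger stands above the dish, clear of the ball.
- dish_center (a point): Centre of the dish, 17 above its underside: about where the ball's centre is when the ball lies in the middle. Same axes as the dish.
- ball_center (a point): Centre of the loose steel ball, 22 in diameter, 44 g, that lies in the middle of the dish and rolls freely.
- pad: Stamping pad, fixed to the bed: white nylon disc 90 across on a steel flange 120 across; its flat top is 26 above the bed. Origin: centre of its underside, on the bed.
- spool: Bystander, to be left alone: black ribbon spool, 60 across, 34 high, standing on the bed. Origin: about the middle of its underside.
- roller: Bystander, to be left alone: white nylon roller with a 16 bore, 48 across, 45 high, on end. Origin: about the middle of its underside.
- clamp_knob: Bystander, to be left alone: spare black clamp knob, 40 across, 50 high, stem up. Origin: about the middle of its underside.
- wrench: Bystander, to be left alone: steel wrench 140 long, lying. Origin: under its middle.
- screwdriver: Bystander, to be left alone: screwdriver 170 long, lying. Origin: under its middle.
- gear: Bystander, to be left alone: aluminium gear 69 across, 24 high with its hub. Origin: about the middle of its underside.
- parts_tray: Bystander, to be left alone: open grey plastic tray 90 x 120, 30 high. Origin: about the middle of its underside.
Mind the look-alikes: they are no part of the job. Leave any blue or green look-alike of the dish alone.

How it is judged:
On the way, in this order (a step that is already met when the one before it is completed fails the run):
1. the plunger is pulled out to its stop (value of joint plunger above 0.027 m), for 0.2 s.
2. the dish is lifted level, at least 20 mm clear of its place in the nest, with the ball in its middle (z of dish in the frame of nest above 0.028 m and angle between dish's own z axis and vertical below 0.17 rad and horizontal distance between ball_center and dish_center below 0.018 m and contact force between the fingers and dish above 1 N), for 0.2 s.
At the end, for the whole second after the job is handed in: Dish held still by the gripper: centre within 25 mm of the pad's, underside 30-100 mm above the pad's top, level within 0.12 rad, a quarter turn (+-0.2 rad, either way) from the nest; ball within 12 mm of its centre and nearly still; plunger still out (over 22 mm) (horizontal distance between dish_center and pad below 0.025 m and z of dish in the frame of pad between 0.056 and 0.126 m and angle between dish's own z axis and vertical below 0.12 rad and angle between the x axis of dish and the x axis of nest, either way round above 1.37 rad and horizontal distance between ball_center and dish_center below 0.012 m and contact force between the fingers and dish above 1 N and linear speed of dish below 0.02 m/s and angular speed of dish below 0.15 rad/s and linear speed of ball below 0.04 m/s and value of joint plunger above 0.022 m); the arm keeps its last pose, push and grip.
It fails at once if the ball strays more than 25 mm from the dish's centre (horizontal distance between ball_center and dish_center above 0.025 m).
It fails at once if the dish tilts more than 0.25 rad (angle between dish's own z axis and vertical above 0.25 rad).
It fails at once if a bystander is moved by more than 30 mm (distance of any of spool, roller, clamp_knob, wrench, screwdriver, gear, parts_tray from where it was at the start of the episode above 0.03 m).
It also fails if it takes over 58 s, if anything falls off the work surface, if the arm or the gripper's body presses on something with over 40 N, if the wrist force passes 120 N, or if a joint passes its speed limit or range.

## Robot

A 7-joint arm with a two-finger parallel gripper is mounted at the origin on the work surface. World frame = base frame: x ahead of the robot, y to its left, z up, the work surface at z = 0. Lengths are in m, angles in rad, forces in N, time in s.
With the tool pointing down it reaches from about 0.35 to 0.9 m from the base axis. Payload 8.1 kg.
Tool frame: the origin (TCP) lies at the very end of the fingers, on their centre line; the grasp point (between the pads) lies 19 mm behind it; x points along the fingers, y is the direction in which the jaws open and shut, and the axes are right-handed (so a half turn about x gives the same grasp; the last joint's range is limited). The gripper opens to 92 mm and grips with 3 to 60 N. Pads are 19 mm wide; open, the fingers measure 130 mm over their backs; the gripper's body (75 mm by 190 mm) begins 47 mm behind the grasp point.
Start: joints at [1.21, 0.434, 0.025, 1.573, -0.012, 1.134, -0.075], TCP at [0.159, -0.604, 0.203] pointing down, gripper open.
Joint ranges: [-2.62, 2.62], [-0.44, 2.09], [-1.27, 1.32], [0.08, 2.57], [-1.32, 4.46], [0.12, 2], [-2.74, 2.74]. Speed limits (rad/s): [2.22, 2.22, 3.01, 3.01, 3.14, 3.14, 3.14].

## Interface

Orientations are given as a rotation vector (axis times angle).
In Python, from cell import arm gives the robot as it stands.
- The arm moves only by the tool servo_tool, never from a script. Its argument "plan" is a list of rows, each a list of 2 entries, a list of its own where there are three numbers: the shift along the world's x, y, z in cm, then the turn, a rotation vector about the world's x, y, z in degrees. A call has 1 to 12 rows; each row is the pose to reach, as a shift and turn from the pose measured when the call began; what a row does not reach only later rows make up. A row lasts 1/10 s, in which the tool goes at most 50 mm and 8.59 degrees, less where a joint would pass 70% of its speed; a pose out of reach is approached as far as the arm can. A call with a gripper value outside its range is refused whole. "grip" is the opening, from 0 (shut) to 1 (fully open), set as the call begins (left out, the last holds). The fingers move at their own pace and stop on an object; "squeeze" is the grip in N (left out, the last holds). Time passes only in rows, so rows that repeat a pose let the fingers close. It gives the time, the measured TCP pose, the force and the opening at its end, in the units of the state.
- arm.observe(): the state, without advancing time (a new reading comes with each control period).
- arm.get_image(name): name is "side" or "top" or "wrist"; returns a dict with "frame" (480x640x3 uint8, blue, green, red), "fx", "fy", "cx", "cy" (pixels), "position" and "rotation" of the camera in the world. Camera axes: x right, y down, z forward; pixel columns grow to the right and rows downward; lengths in m; the calibration is good to about 2 mm. The wrist camera is an equidistant fisheye: a pixel r from the principal point sees the ray r / f radians off the axis. A picture is of the moment at which its call begins. There is no depth.
- arm.sign_off(): hands the job in, once; it reports no verdict.
Trained networks look in a picture, given as the dict that the camera call returned (one of the last four; its "shot" number tells which), for a name from the list of things; names that differ only in an ending like _2 or _b are one class to them, and where a whole thing is asked for, a point or a joint stands for the part that bears it (a point fixed in the world has none). Each returns a list of dicts, best first, with "score" (0 to 1); they miss things now and then, are a little off and sometimes report something else, mostly with a low value. They report only what shows in the picture. A call takes as long as a camera call. They do not tell look-alikes from the thing itself.
- arm.search_frame(picture, query): "at" ([column, row] in pixels, amid what is visible of it).
- arm.trace(picture, query): "pixels" (480x640 bool, what is visible of it) and "at" ([column, row] in pixels, amid what is visible of it).
The state is a dict: "clock": time; "joints": joint angles; "dq": joint speeds; "joint_efforts": joint torques, N m; "position": TCP position; "ee_rot": TCP orientation; "force": force on the tool from outside, world axes, zero at the start; "ft_torque": the same for the moment, N m; "width": opening from 0.0 (shut) to 1.0 (fully open).
Only numpy, scipy, OpenCV 4.12 (cv2) and the standard library are available. Lean on these libraries where they do the work, as an engineer would, in place of code of your own. Each camera call takes 0.05 s, during which the arm holds its last target.

## Working session

There is one attempt and no reset: what is moved stays moved. The work goes in short steps, Python scripts to look and compute and a tool call to move; the robot and the scene stay as the last step left them, time stands still between calls to the robot, and variables do not carry over. Pictures are saved under pics/ and viewed, and the job is handed in when it is done.

Besides the shell and the picture viewer there is one more tool, called after ">>>" as a command line: name --argument value ..., lists and objects as JSON in quotes. servo_tool: Moves the arm, as the interface text tells. Its arguments: {"type":"object","properties":{"plan":{"type":"array","items":{"type":"array"}},"grip":{"type":"number"},"squeeze":{"type":"number"}},"required":["plan"]}

```bash
ls; mkdir -p pics
python3 - <<'E'
from cell import arm
import cv2
s=arm.observe();print(s)
for n in ["side","top","wrist"]:
    p=arm.get_image(n);cv2.imwrite(f"pics/{n}0.png",p["frame"])
    print(n,p["fx"],p["cx"],p["cy"],p["position"],p["rotation"])
E
```

```text
pics
{'clock': 0.0, 'joints': array([ 1.21040476,  0.43522909,  0.02496371,  1.57406235, -0.01160882,
        1.13400543, -0.07512817]), 'dq': array([-9.18252789e-04, -1.14704463e-03,  3.28417220e-04, -2.02199011e-03,
        3.02112200e-04,  3.11405665e-05,  2.84896512e-03]), 'joint_efforts': array([-6.41357528e-04, -6.67850661e+01,  9.84807909e-01, -3.14467871e+01,
       -6.05798140e-02,  4.29831748e-02,  1.67193812e-04]), 'position': array([ 0.15915556, -0.60384298,  0.20185454]), 'ee_rot': array([ 2.08435611,  0.27171081, -2.08504689]), 'force': array([-0.77815475,  0.2737541 ,  0.73584782]), 'ft_torque': array([ 0.02734575,  0.00949452, -0.00894427]), 'width': 1.000712292393462}
side 593.6453041143868 325.69151796564216 244.832925277861 [0.34590077 0.78764767 0.94426584] [-0.37704226  2.8044434  -1.11778889]
top 577.7274652666324 326.24736824953584 250.19714888485203 [0.29681182 0.00155118 1.37663371] [-1.95727054  2.26829446 -0.23825165]
wrist 371.64829954431775 321.6897977673969 243.97030026433015 [ 0.23850331 -0.58390519  0.38434265] [ 2.28644526 -1.76171018 -0.27215999]
```

View pics/side0.png

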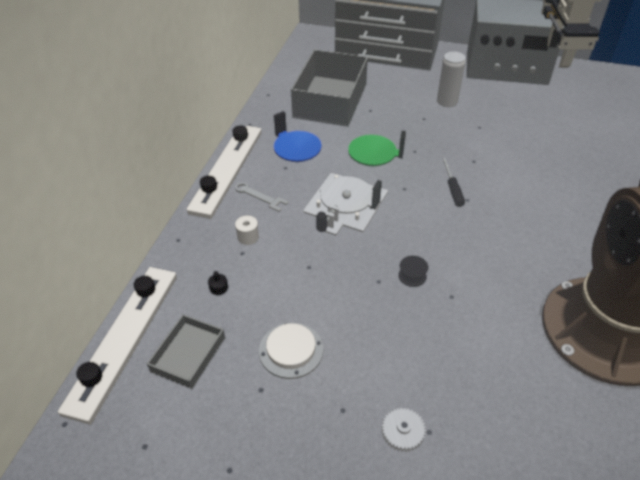

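View pics/top0.png

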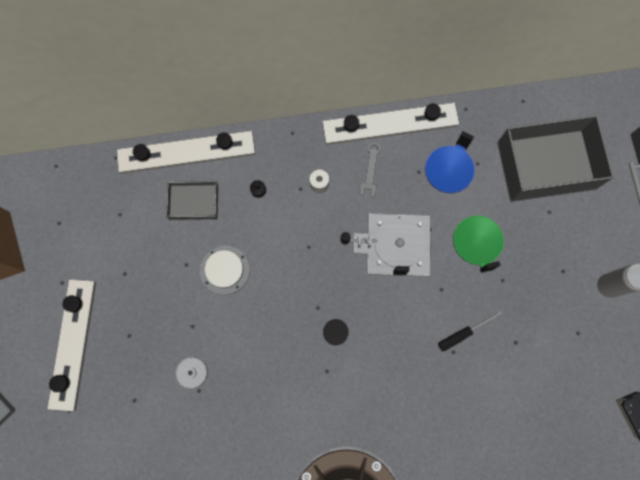

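View pics/wrist0.png

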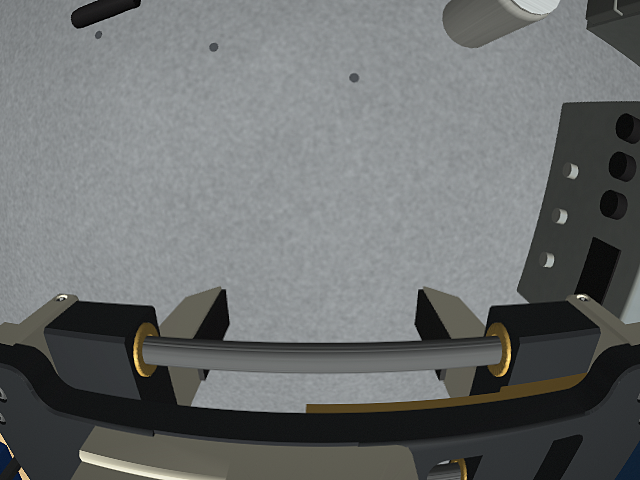

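The top view shows the nest at about (400,245), the knob to its left at (346,238), the handle at (401,271) and the pad at (223,268). The blue and green look-alikes are behind and to the right. Next I'll measure.

```bash
cat > h.py <<'E'
import numpy as np, cv2
from scipy.spatial.transform import Rotation as R
from cell import arm
def cam(p): return R.from_rotvec(p["rotation"]).as_matrix(), np.array(p["position"])
def proj(p,X,fish=False):
    M,t=cam(p); c=(np.atleast_2d(X)-t)@M
    if fish:
        th=np.arctan2(np.hypot(c[:,0],c[:,1]),c[:,2]); ph=np.arctan2(c[:,1],c[:,0])
        return np.c_[p["cx"]+p["fx"]*th*np.cos(ph),p["cy"]+p["fy"]*th*np.sin(ph)]
    return np.c_[p["cx"]+p["fx"]*c[:,0]/c[:,2],p["cy"]+p["fy"]*c[:,1]/c[:,2]]
def onz(p,uv,z,fish=False):
    M,t=cam(p); u=(uv[0]-p["cx"])/p["fx"]; v=(uv[1]-p["cy"])/p["fy"]
    if fish:
        th=np.hypot(u,v); d=np.array([np.sin(th)*u/th,np.sin(th)*v/th,np.cos(th)])
    else: d=np.array([u,v,1.])
    d=M@d; return t+d*(z-t[2])/d[2]
def crop(img,c,h,k,name):
    x,y=map(int,c); q=img[max(0,y-h):y+h,max(0,x-h):x+h]
    cv2.imwrite(name,cv2.resize(q,None,fx=k,fy=k,interpolation=cv2.INTER_CUBIC))
E
python3 - <<'E'
from h import *
s=arm.observe(); print(R.from_rotvec(s["ee_rot"]).as_matrix().round(3))
for n in ["top","side"]:
    p=arm.get_image(n)
    for q,z in [("nest",.008),("plunger_grip",.064),("dish",.028),("dish_grip",.066),("ball_center",.025),("pad",.026)]:
        r=arm.search_frame(p,q)
        print(n,q,[(np.round(a["at"]),round(a["score"],2),onz(p,a["at"],z).round(4)) for a in r[:3]])
    c=(390,245) if n=="top" else (345,200)
    crop(p["frame"],c,60,6,f"pics/{n}_crop.png")
E
```

```text
[[-0.     0.255 -0.967]
 [ 0.001 -0.967 -0.255]
 [-1.    -0.001  0.   ]]
top nest [(array([374., 239.]), 0.72, array([ 0.5943, -0.1611,  0.008 ]))]
top plunger_grip [(array([342., 239.]), 0.62, array([ 0.5932, -0.0811,  0.064 ])), (array([192., 200.]), 0.32, array([0.7396, 0.2559, 0.064 ]))]
top dish [(array([479., 241.]), 0.9, array([ 0.5491, -0.4063,  0.028 ])), (array([399., 249.]), 0.89, array([ 0.5578, -0.2139,  0.028 ])), (array([453., 165.]), 0.89, array([ 0.7462, -0.3816,  0.028 ]))]
top dish_grip [(array([479., 243.]), 0.82, array([ 0.5373, -0.3943,  0.066 ])), (array([259., 186.]), 0.73, array([0.748 , 0.0955, 0.066 ])), (array([452., 165.]), 0.62, array([ 0.734 , -0.3677,  0.066 ]))]
top ball_center []
top pad [(array([222., 272.]), 0.67, array([0.5629, 0.2119, 0.026 ])), (array([260., 190.]), 0.18, array([0.7523, 0.0973, 0.026 ]))]
side nest [(array([336., 214.]), 0.76, array([ 0.5839, -0.1662,  0.008 ]))]
side plunger_grip [(array([320., 218.]), 0.64, array([ 0.5998, -0.091 ,  0.064 ]))]
side dish [(array([350., 193.]), 0.86, array([ 0.5647, -0.2245,  0.028 ])), (array([291., 141.]), 0.82, array([ 0.7567, -0.3793,  0.028 ])), (array([374., 150.]), 0.67, array([ 0.5452, -0.3972,  0.028 ]))]
side dish_grip [(array([349., 194.]), 0.95, array([ 0.5577, -0.1771,  0.066 ])), (array([293., 143.]), 0.85, array([ 0.7326, -0.3224,  0.066 ])), (array([376., 147.]), 0.71, array([ 0.5365, -0.362 ,  0.066 ]))]
side ball_center [(array([403., 426.]), 0.63, array([0.3436, 0.3129, 0.025 ])), (array([349., 191.]), 0.6, array([ 0.5701, -0.2342,  0.025 ]))]
side pad [(array([290., 348.]), 0.83, array([0.57 , 0.217, 0.026]))]
```

View pics/top_crop.png

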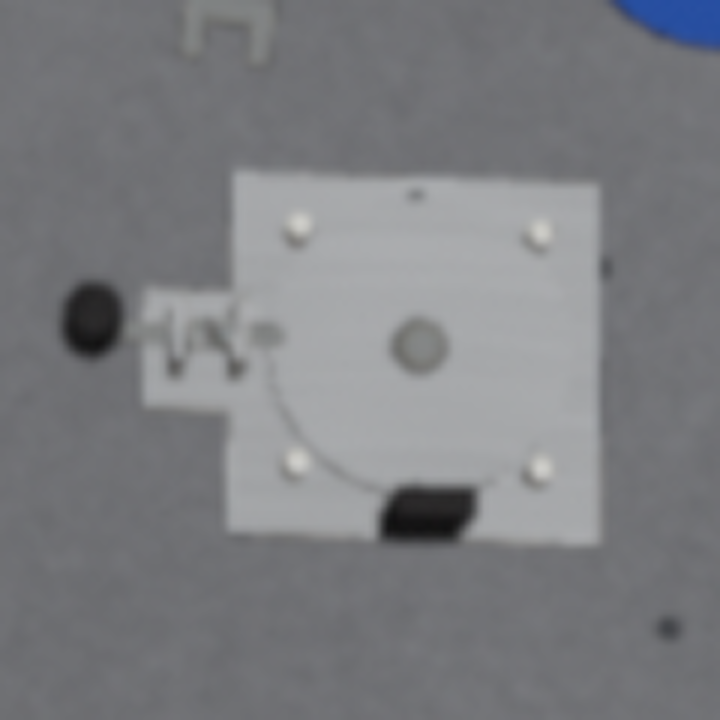

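View pics/side_crop.png

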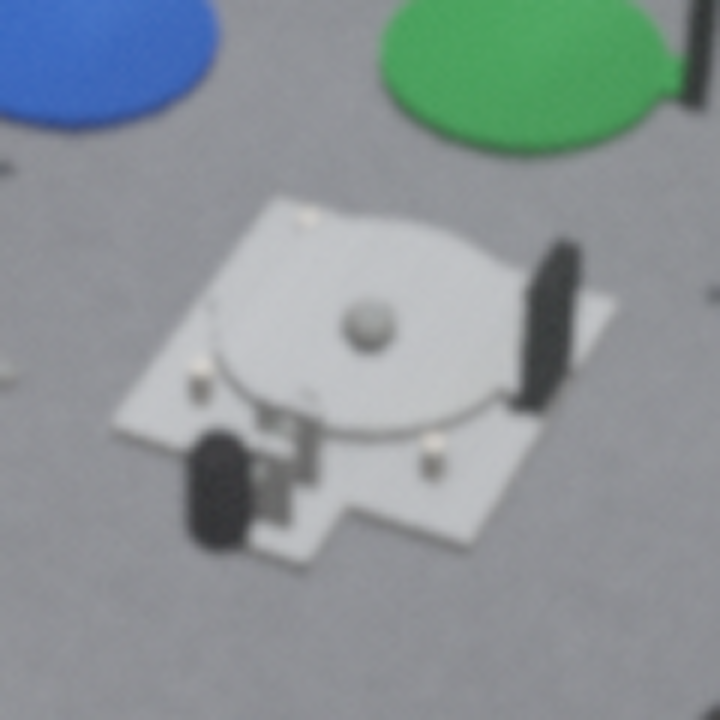

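Run:
```python
from h import *
from scipy.optimize import least_squares
pt=arm.get_image("top");ps=arm.get_image("side")
px=lambda U,o:(np.array(U,float)+.5)/6-.5+np.array(o)
T=px([(234,170),(600,184),(603,546),(227,533)],(330,185))
S=px([(278,196),(615,297),(470,548),(112,430)],(285,140))
h=.075
LT=np.array([(h,h),(h,-h),(-h,-h),(-h,h)])
LS=np.array([(h,-h),(-h,-h),(-h,h),(h,h)])
def W(L,v,z):
    c,s=np.cos(v[2]),np.sin(v[2]); return np.c_[L@np.array([[c,s],[-s,c]])+v[:2],np.full(len(L),z)]
f=lambda v,a=1,b=1:np.r_[a*(proj(pt,W(LT,v,.008))-T).ravel(),b*(proj(ps,W(LS,v,.008))-S).ravel()]
for a,b in [(1,1),(1,0),(0,1)]:
    r=least_squares(f,[.57,-.22,0],args=(a,b));print(r.x.round(4),np.sqrt(r.cost*2/8).round(2))
v=least_squares(f,[.57,-.22,0]).x
for n,L,z in [("grip_knob",(0,.128),.064),("handle",(-.073,0),.066)]:
    print(n,W(np.array([L]),v,z).round(4), proj(pt,W(np.array([L]),v,z+.012)),proj(ps,W(np.array([L]),v,z+.012)))
print("ball",onz(pt,px((419,346),(330,185)),.025),onz(ps,px((369,326),(285,140)),.025))
print("knobtop",onz(pt,px((92,305),(330,185)),.076), onz(ps,px((220,440),(285,140)),.076))
for p,c in [(pt,(223,268)),(ps,(290,348))]:
    crop(p["frame"],c,50,7,f"pics/pad_{p['shot']}.png")
    r=arm.trace(p,"pad")[0]; m=r["pixels"].astype(np.uint8)
    g=cv2.cvtColor(p["frame"],cv2.COLOR_BGR2GRAY)
    mm=((g>200)&(cv2.dilate(m,np.ones((5,5)))>0)).astype(np.uint8)
    cs=max(cv2.findContours(mm,0,1)[0],key=cv2.contourArea)
    e=cv2.fitEllipse(cs); print("pad",e,onz(p,e[0],.026))
```

```text
[ 0.5731 -0.2187 -0.1765] 0.65
[ 0.5734 -0.2182 -0.1812] 0.12
[ 0.573  -0.2198 -0.1708] 0.53
grip_knob [[ 0.5956 -0.0927  0.064 ]] [[347.44760401 236.01650916]] [[321.99460994 213.32480045]]
handle [[ 0.5013 -0.2059  0.066 ]] [[402.84225894 268.53972077]] [[376.68649159 186.46531015]]
ball [ 0.57391294 -0.21738183  0.025     ] [ 0.57388495 -0.22219542  0.025     ]
knobtop [ 0.59789152 -0.08715859  0.076     ] [ 0.59748748 -0.09352642  0.076     ]
pad ((223.08648681640625, 268.3531799316406), (33.05544662475586, 34.55551528930664), 58.650543212890625) [0.57238109 0.2078309  0.026     ]
pad ((290.31622314453125, 343.51141357421875), (38.8986701965332, 46.698909759521484), 83.9582748413086) [0.57292757 0.20695925 0.026     ]
```

Nest at (0.573, -0.219), yaw about -10.2°. Pad at (0.573, 0.207). I'll move towards the knob, with the jaws along the nest's x (this needs +65° of yaw).

>>> servo_tool --plan '[[[3,3.5,0],[0,0,7]],[[6,7,0],[0,0,14]],[[9,10.5,0],[0,0,21]],[[12,14,0],[0,0,28]],[[15,17.5,0],[0,0,35]],[[18,21,0],[0,0,42]],[[21,24.5,0],[0,0,49]],[[24,28,0],[0,0,56]],[[27,31.5,0],[0,0,63]],[[29,34,0],[0,0,65]],[[31,36,0],[0,0,65]],[[31,36,0],[0,0,65]]]' --grip 0.75

```text
clock: 2.25
position: [0.4723, -0.2403, 0.203]
ee_rot: [1.337, 1.122, -1.333]
force: [-0.1, -0.8, -0.1]
width: 0.746
```

Run:
```python
from h import *
s=arm.observe(); print(s["position"],R.from_rotvec(s["ee_rot"]).as_matrix().round(3))
p=arm.get_image("wrist");cv2.imwrite("pics/w1.png",p["frame"])
v=(.5732,-.2188,-.178);c,q=np.cos(v[2]),np.sin(v[2])
f=lambda x,y,z:(v[0]+c*x-q*y,v[1]+q*x+c*y,z)
print(p["position"])
print(proj(p,[f(.075,.075,.008),f(.075,-.075,.008),f(-.075,-.075,.008),f(-.075,.075,.008),f(0,.128,.076),f(-.073,0,.084),f(0,0,.025)],True).round(1))
```

```text
[ 0.47232547 -0.2403274   0.20299748] [[ 0.002  0.985 -0.172]
 [ 0.002 -0.172 -0.985]
 [-1.     0.002 -0.002]]
[ 0.48577492 -0.16035518  0.38555065]
[[482.4 107.7]
 [472.  242.7]
 [340.1 242. ]
 [342.2  98.1]
 [435.5  36.5]
 [348.9 181.9]
 [417.3 175.4]]
```

View pics/w1.png

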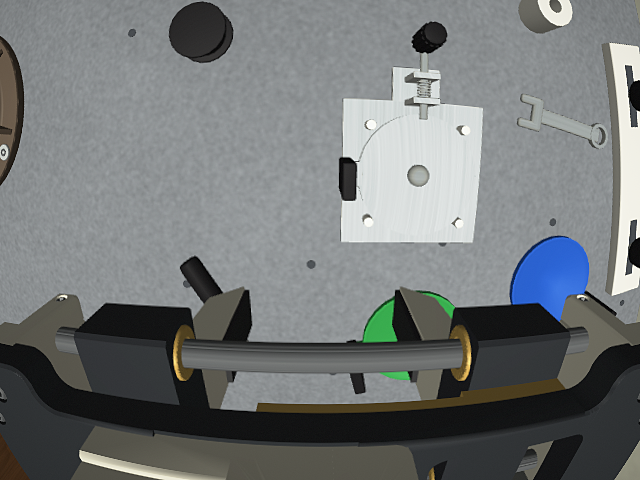

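The predicted corners match the wrist image to within 2 px. Moving over the knob, then down.

>>> servo_tool --plan '[[[2.5,3,0],[0,0,0]],[[5,6,0],[0,0,0]],[[7.5,9,0],[0,0,0]],[[10,12,0],[0,0,0]],[[12.4,14.9,-2],[0,0,0]],[[12.4,14.9,-5],[0,0,0]],[[12.4,14.9,-8],[0,0,0]],[[12.4,14.9,-10],[0,0,0]],[[12.4,14.9,-10],[0,0,0]]]'

```text
clock: 3.2
position: [0.592, -0.0951, 0.0998]
ee_rot: [1.335, 1.124, -1.342]
force: [0.1, 0.1, -0.1]
width: 0.749
```

Run:
```python
from h import *
s=arm.observe(); print(s["position"],R.from_rotvec(s["ee_rot"]).as_matrix().round(3))
p=arm.get_image("wrist");cv2.imwrite("pics/w2.png",p["frame"])
p=arm.get_image("side");crop(p["frame"],(330,190),80,5,"pics/s2.png")
```

```text
[ 0.59204928 -0.09509285  0.09979142] [[-0.005  0.984 -0.175]
 [ 0.    -0.175 -0.984]
 [-1.    -0.005  0.001]]
```

View pics/w2.png

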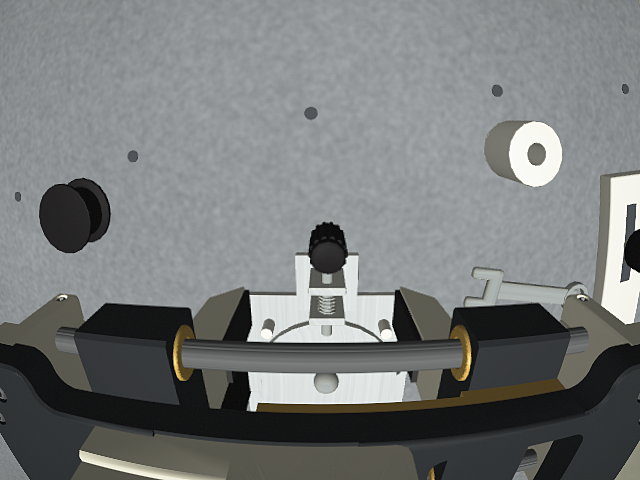

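View pics/s2.png

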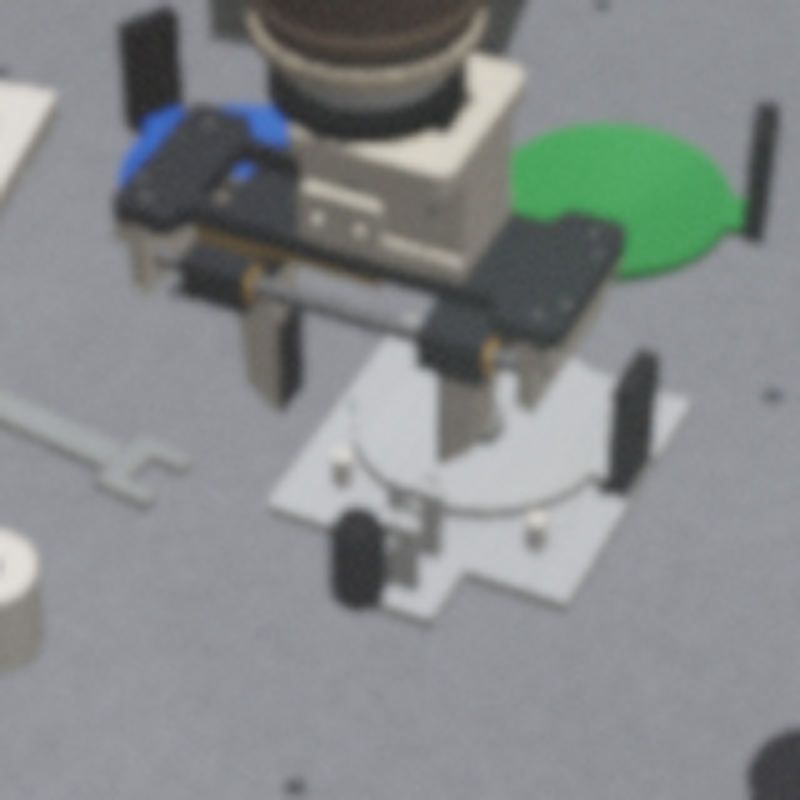

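Run:
```python
from h import *
s=arm.observe(); t=s["position"]
w=arm.get_image("wrist");p=arm.get_image("side")
print("tcp in wrist",proj(w,t,True),"side",proj(p,t), "crop", (proj(p,t)-[250,110])*5)
print("knob top predicted wrist",proj(w,[.5958,-.0927,.076],True),proj(w,[.5958,-.0927,.030],True))
print(onz(w,(328,256),.076,True), onz(w,(326,238),.03,True)); print(w["position"],R.from_rotvec(w["rotation"]).as_matrix().round(3))
```

```text
tcp in wrist [[321.43597285 285.57718372]] side [[322.69281314 203.40231151]] crop [[363.46406569 467.01155754]]
knob top predicted wrist [[322.970647   264.04406342]] [[322.65451626 241.41681184]]
[ 0.59965671 -0.08816344  0.076     ] [ 0.59861283 -0.09059242  0.03      ]
[ 0.60858568 -0.01441398  0.2855703 ] [[ 0.985 -0.167 -0.051]
 [-0.175 -0.938 -0.299]
 [ 0.002  0.303 -0.953]]
```

Run:
```python
from h import *
s=arm.observe(); t=s["position"];print(t,s["clock"],s["dq"].round(3))
p=arm.get_image("side");q=p["frame"][165:235,280:370]
print(proj(p,t)-[280,165])
cv2.imwrite("pics/s3.png",cv2.resize(q,None,fx=8,fy=8,interpolation=cv2.INTER_CUBIC))
```

```text
[ 0.59550505 -0.0942015   0.10426916] 3.4 [-0.004 -0.006 -0.003 -0.002  0.002 -0.004 -0.006]
[[42.17210245 38.03715327]]
```

View pics/s3.png

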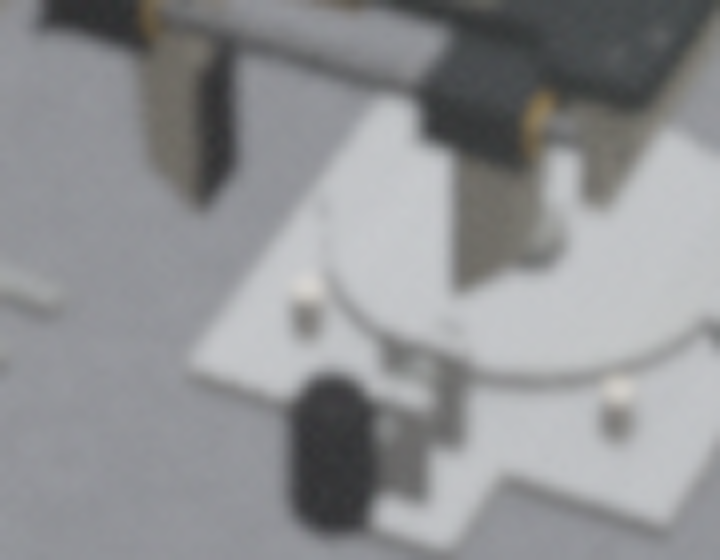

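Run:
```python
from h import *
s=arm.observe(); t=s["position"];print(t)
w=arm.get_image("wrist");p=arm.get_image("side");tp=arm.get_image("top")
cv2.imwrite("pics/w3.png",cv2.resize(w["frame"][220:400,160:480],None,fx=2.5,fy=2.5,interpolation=cv2.INTER_CUBIC))
u=proj(tp,t)[0];print(u); crop(tp["frame"],u,50,7,"pics/t3.png")
Rm=R.from_rotvec(s["ee_rot"]).as_matrix()
for dx in (0,-.02):
  for y in(-.0345,.0345):
    for z in (-.0095,.0095):
      P=t+Rm@[dx,y,z]; print(dx,y,z,((proj(w,P,True)[0]-[160,220])*2.5).round(),((proj(p,P)[0]-[280,165])*8).round())
```

```text
[ 0.59556432 -0.09400887  0.10433543]
[348.46182217 233.06667705]
0 -0.0345 -0.0095 [242. 122.] [442. 366.]
0 -0.0345 0.0095 [247. 202.] [472. 321.]
0 0.0345 -0.0095 [565. 122.] [203. 288.]
0 0.0345 0.0095 [560. 202.] [235. 244.]
-0.02 -0.0345 -0.0095 [225. 160.] [443. 309.]
-0.02 -0.0345 0.0095 [232. 246.] [474. 264.]
-0.02 0.0345 -0.0095 [582. 160.] [201. 231.]
-0.02 0.0345 0.0095 [575. 246.] [234. 187.]
```

View pics/w3.png

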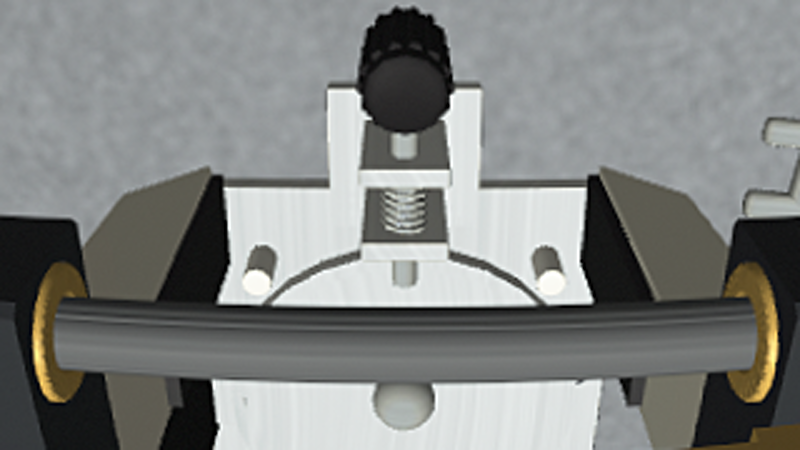

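View pics/t3.png

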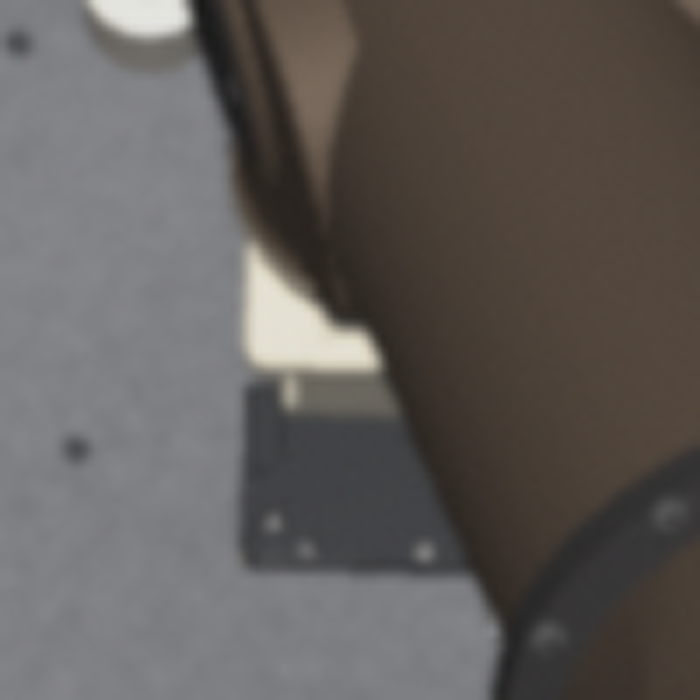

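Run:
```python
from h import *
w=arm.get_image("wrist");p=arm.get_image("side")
print(onz(w,(322,257),.076,True),onz(p,(280+333/8,165+388/8),.076))
```

```text
[ 0.59671747 -0.08754304  0.076     ] [ 0.5962365  -0.09200614  0.076     ]
```

The fingertips look about 2 cm higher in the images than the reported TCP. I'll go down to a TCP height of 0.03, which is clear under either reading, and check by eye.

>>> servo_tool --plan '[[[0.1,0.4,-2],[0,0,0]],[[0.1,0.4,-4],[0,0,0]],[[0.1,0.4,-6],[0,0,0]],[[0.1,0.4,-7.4],[0,0,0]],[[0.1,0.4,-7.4],[0,0,0]],[[0.1,0.4,-7.4],[0,0,0]]]'

```text
clock: 4.3
position: [0.5962, -0.0895, 0.0297]
ee_rot: [1.338, 1.121, -1.335]
force: [-0.7, -0.3, 0.8]
width: 0.75
```

Run:
```python
from h import *
s=arm.observe();print(s["position"])
p=arm.get_image("side");q=p["frame"][165:235,280:370]
cv2.imwrite("pics/s4.png",cv2.resize(q,None,fx=8,fy=8,interpolation=cv2.INTER_CUBIC))
w=arm.get_image("wrist")
cv2.imwrite("pics/w4.png",cv2.resize(w["frame"][220:400,160:480],None,fx=2.5,fy=2.5,interpolation=cv2.INTER_CUBIC))
```

```text
[ 0.59615084 -0.08954164  0.02971071]
```

View pics/s4.png

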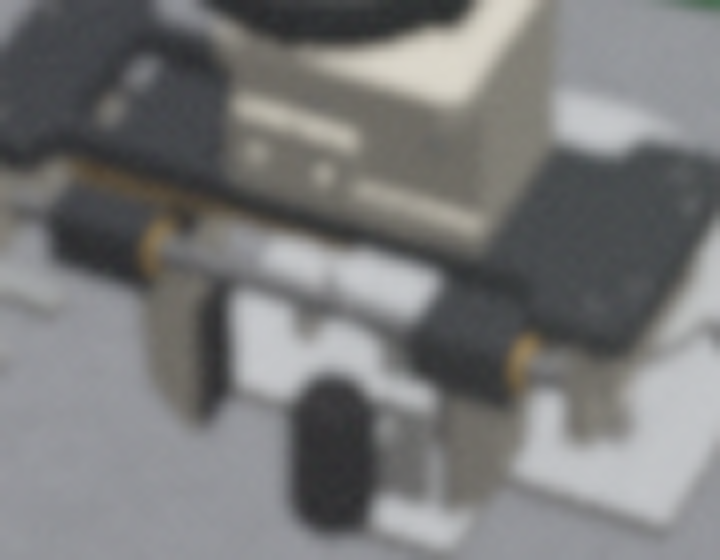

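View pics/w4.png

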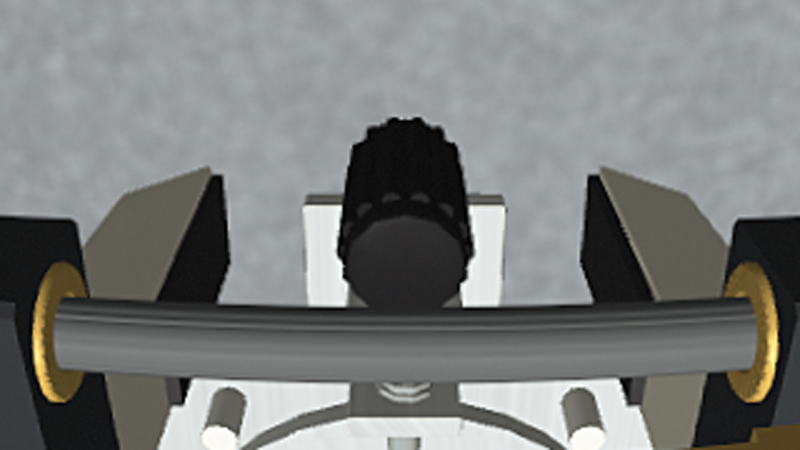

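The knob is between the jaws, and the tips look to be at z≈0.055. I'll go down 8 mm more and close.

>>> servo_tool --plan '[[[0,0,-0.4],[0,0,0]],[[0,0,-0.8],[0,0,0]],[[0,0,-0.8],[0,0,0]]]'

```text
clock: 4.7
position: [0.5965, -0.0897, 0.0221]
ee_rot: [1.339, 1.12, -1.335]
force: [0.1, 0.9, -0.2]
width: 0.752
```

>>> servo_tool --plan '[[[0,0,0],[0,0,0]],[[0,0,0],[0,0,0]],[[0,0,0],[0,0,0]],[[0,0,0],[0,0,0]],[[0,0,0],[0,0,0]],[[0,0,0],[0,0,0]],[[0,0,0],[0,0,0]],[[0,0,0],[0,0,0]]]' --grip 0 --squeeze 30

```text
clock: 5.5
position: [0.5967, -0.0897, 0.0221]
ee_rot: [1.339, 1.119, -1.334]
force: [0.8, -0.3, -0.4]
width: 0.233
```

Run:
```python
from h import *
s=arm.observe();print(s["position"],s["width"])
p=arm.get_image("side");q=p["frame"][165:235,280:370]
cv2.imwrite("pics/s5.png",cv2.resize(q,None,fx=8,fy=8,interpolation=cv2.INTER_CUBIC))
```

```text
[ 0.59667127 -0.0896942   0.02210274] 0.23305345084792825
```

View pics/s5.png

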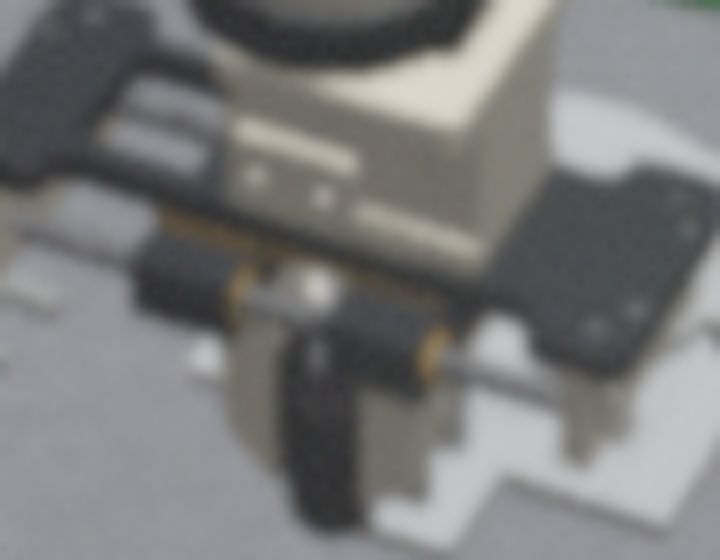

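The knob is gripped, with an opening of about 21.4 mm. Pulling along the nest's +y.

>>> servo_tool --plan '[[[0.09,0.5,0],[0,0,0]],[[0.18,1.0,0],[0,0,0]],[[0.27,1.5,0],[0,0,0]],[[0.35,2.0,0],[0,0,0]],[[0.44,2.5,0],[0,0,0]],[[0.5,2.8,0],[0,0,0]],[[0.53,3.0,0],[0,0,0]],[[0.53,3.0,0],[0,0,0]],[[0.53,3.0,0],[0,0,0]]]'

```text
clock: 6.45
position: [0.6015, -0.063, 0.022]
ee_rot: [1.337, 1.116, -1.338]
force: [-1.1, -12.9, 2.5]
width: 0.234
```

It moved 27 mm and the force rose to 13 N, so it is at the stop. Checking, then releasing.

>>> servo_tool --plan '[[[0,0,0],[0,0,0]],[[0,0,0],[0,0,0]]]'

```text
clock: 6.65
position: [0.6014, -0.0637, 0.022]
ee_rot: [1.337, 1.115, -1.339]
force: [-0.8, -7.0, 0.3]
width: 0.233
```

>>> servo_tool --plan '[[[0,0,0],[0,0,0]],[[0,0,0],[0,0,0]],[[0,0,0],[0,0,0]],[[0,0,0],[0,0,0]],[[0,0,0],[0,0,0]],[[0,0,2],[0,0,0]],[[0,0,5],[0,0,0]],[[0,0,8],[0,0,0]],[[0,0,10.5],[0,0,0]],[[0,0,10.5],[0,0,0]]]' --grip 0.65

```text
clock: 7.65
position: [0.6037, -0.0633, 0.1308]
ee_rot: [1.34, 1.111, -1.334]
force: [0.1, -0.5, -0.3]
width: 0.647
```

Run:
```python
from h import *
s=arm.observe();print(s["position"],R.from_rotvec(s["ee_rot"]).as_matrix().round(3))
p=arm.get_image("side");q=p["frame"][165:235,280:390]
cv2.imwrite("pics/s6.png",cv2.resize(q,None,fx=7,fy=7,interpolation=cv2.INTER_CUBIC))
w=arm.get_image("wrist");cv2.imwrite("pics/w6.png",w["frame"])
v=(.5732,-.2188,-.178);c,q=np.cos(v[2]),np.sin(v[2])
f=lambda y:(v[0]-q*y,v[1]+c*y,.076)
for y in (.128,.131,.158): print(proj(w,f(y),True),proj(p,f(y)),(proj(p,f(y))-[280,165])*7)
```

```text
[ 0.60373755 -0.06328828  0.13081616] [[ 0.008  0.984 -0.177]
 [-0.005 -0.177 -0.984]
 [-1.     0.009  0.003]]
[[318.86376086 293.66965235]] [[321.89753049 213.2761302 ]] [[293.28271343 337.93291142]]
[[318.85225269 289.78588596]] [[321.28191207 214.15687654]] [[288.97338446 344.0981358 ]]
[[318.75436579 253.16544193]] [[315.65822656 222.20251038]] [[249.60758591 400.41757263]]
```

View pics/s6.png

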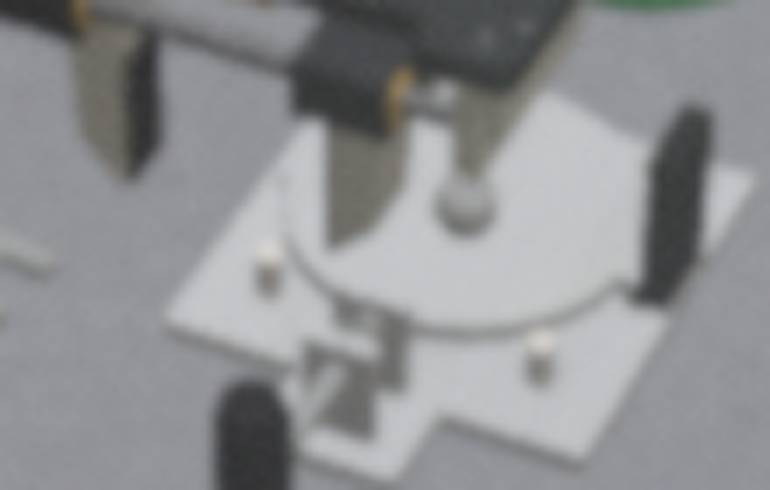

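View pics/w6.png

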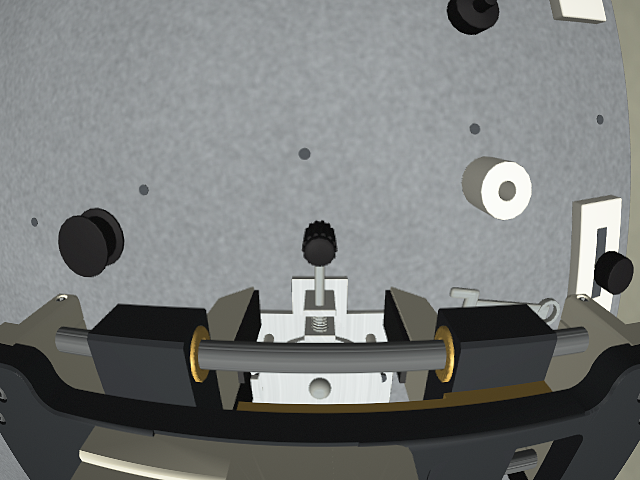

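The plunger is out: the knob is at the predicted place for 30 mm and the pin is clear of the rim. On to the handle.

>>> servo_tool --plan '[[[-2.5,-3.6,0],[0,0,0]],[[-5,-7.2,0],[0,0,0]],[[-7.5,-10.8,0],[0,0,0]],[[-10.2,-14.3,0],[0,0,0]],[[-10.2,-14.3,-2],[0,0,0]],[[-10.2,-14.3,-3],[0,0,0]],[[-10.2,-14.3,-3],[0,0,0]],[[-10.2,-14.3,-3],[0,0,0]]]' --grip 0.45

```text
clock: 8.55
position: [0.5, -0.2051, 0.097]
ee_rot: [1.336, 1.117, -1.337]
force: [0.1, -0.3, 0.2]
width: 0.451
```

Run:
```python
from h import *
s=arm.observe();print(s["position"],R.from_rotvec(s["ee_rot"]).as_matrix().round(3),s["width"])
p=arm.get_image("side");q=p["frame"][135:235,300:420]
cv2.imwrite("pics/s7.png",cv2.resize(q,None,fx=6,fy=6,interpolation=cv2.INTER_CUBIC))
w=arm.get_image("wrist");cv2.imwrite("pics/w7.png",w["frame"])
v=(.5732,-.2188,-.178);c,q=np.cos(v[2]),np.sin(v[2])
f=lambda x,y,z:(v[0]+c*x-q*y,v[1]+q*x+c*y,z)
print(proj(w,[f(-.073,y,.084) for y in (-.016,0,.016)],True), proj(w,s["position"],True))
```

```text
[ 0.50000772 -0.20513394  0.0970092 ] [[ 0.002  0.985 -0.175]
 [-0.004 -0.175 -0.985]
 [-1.     0.003  0.003]] 0.4514732036763688
[[323.04648194 301.54484665]
 [323.15697959 276.50699558]
 [323.26880564 249.96362086]] [[320.66252051 285.05231842]]
```

View pics/s7.png

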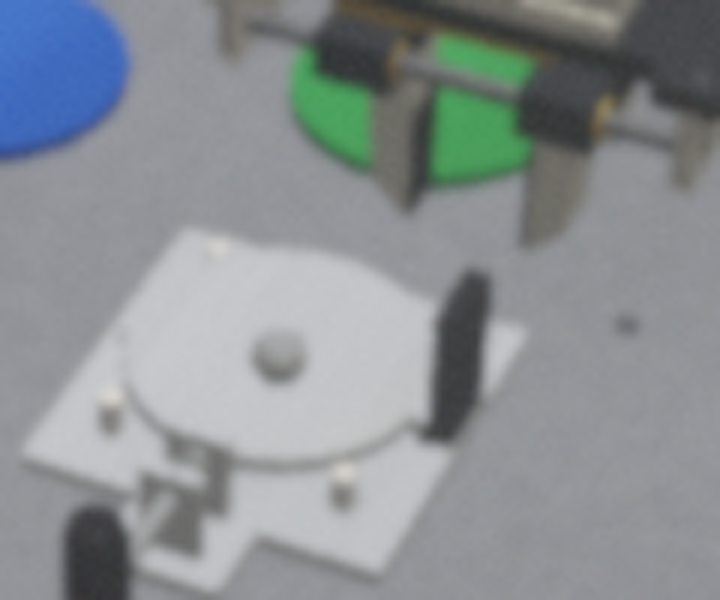

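View pics/w7.png

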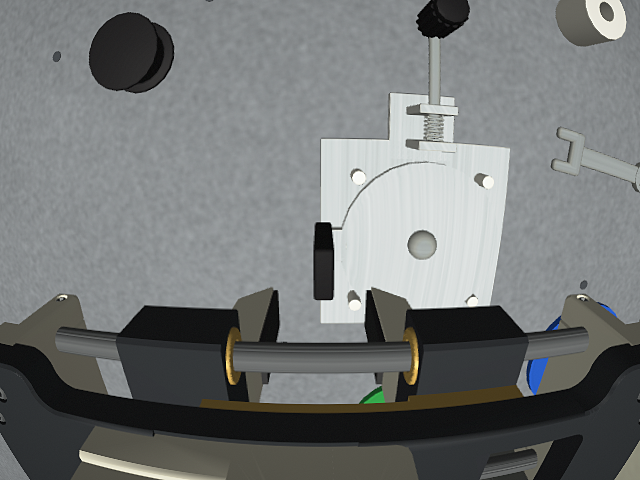

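>>> servo_tool --plan '[[[0.15,-0.1,-1.5],[0,0,0]],[[0.15,-0.1,-3],[0,0,0]],[[0.15,-0.1,-4.5],[0,0,0]],[[0.15,-0.1,-5.5],[0,0,0]],[[0.15,-0.1,-6.2],[0,0,0]],[[0.15,-0.1,-6.2],[0,0,0]],[[0.15,-0.1,-6.2],[0,0,0]]]'

```text
clock: 9.35
position: [0.5023, -0.2065, 0.0359]
ee_rot: [1.336, 1.115, -1.336]
force: [-0.1, -0.6, -0.6]
width: 0.449
```

Run:
```python
from h import *
s=arm.observe();print(s["position"],R.from_rotvec(s["ee_rot"]).as_matrix().round(3),s["width"],s["force"])
p=arm.get_image("side");q=p["frame"][135:235,300:420]
cv2.imwrite("pics/s8.png",cv2.resize(q,None,fx=6,fy=6,interpolation=cv2.INTER_CUBIC))
w=arm.get_image("wrist");cv2.imwrite("pics/w8.png",w["frame"])
```

```text
[ 0.50234438 -0.206457    0.03591833] [[ 0.004  0.985 -0.175]
 [-0.004 -0.175 -0.985]
 [-1.     0.005  0.004]] 0.44904692059354057 [-0.05290958 -0.58825979 -0.58899007]
```

View pics/s8.png

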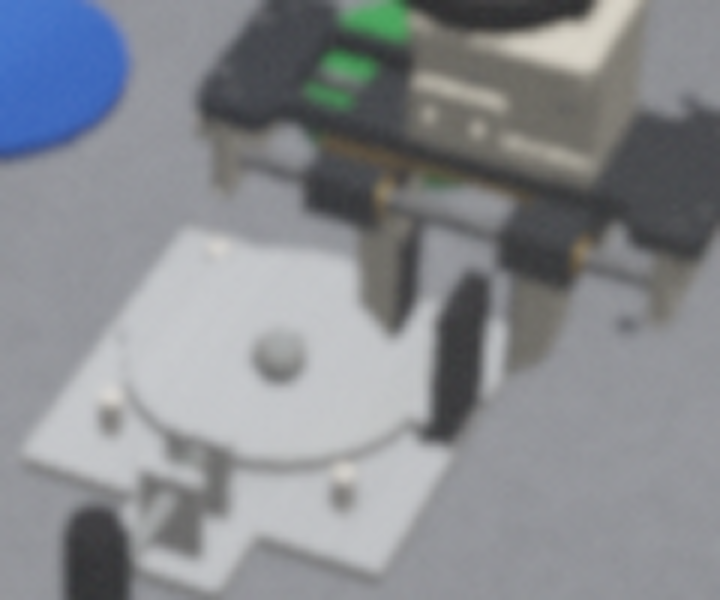

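View pics/w8.png

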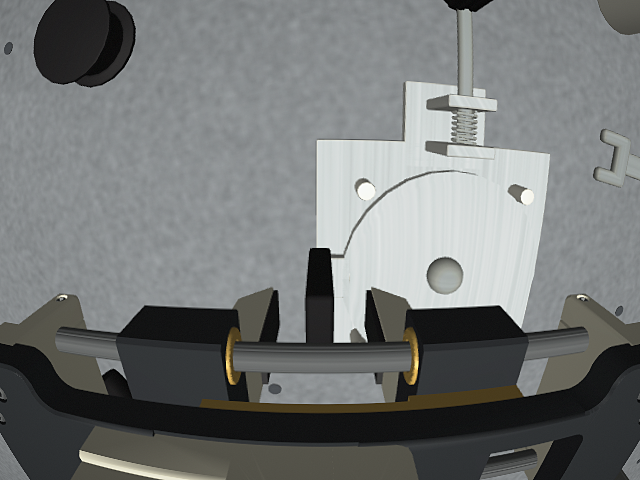

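The handle is centred between the jaws and nothing touches. I'll go down another 5 mm and close.

>>> servo_tool --plan '[[[-0.05,0,-0.3],[0,0,0]],[[-0.05,0,-0.5],[0,0,0]],[[-0.05,0,-0.5],[0,0,0]]]'

```text
clock: 9.75
position: [0.5019, -0.2067, 0.0312]
ee_rot: [1.336, 1.114, -1.336]
force: [0.1, -0.4, 0.4]
width: 0.451
```

>>> servo_tool --plan '[[[0,0,0],[0,0,0]],[[0,0,0],[0,0,0]],[[0,0,0],[0,0,0]],[[0,0,0],[0,0,0]],[[0,0,0],[0,0,0]],[[0,0,0],[0,0,0]],[[0,0,0],[0,0,0]],[[0,0,0],[0,0,0]]]' --grip 0 --squeeze 40

```text
clock: 10.55
position: [0.5017, -0.2067, 0.0311]
ee_rot: [1.336, 1.114, -1.336]
force: [-1.0, 0.2, -0.5]
width: 0.127
```

Run:
```python
from h import *
s=arm.observe();print(s["position"],R.from_rotvec(s["ee_rot"]).as_matrix().round(3),s["width"],s["force"])
p=arm.get_image("side");q=p["frame"][135:235,300:420]
cv2.imwrite("pics/s9.png",cv2.resize(q,None,fx=6,fy=6,interpolation=cv2.INTER_CUBIC))
w=arm.get_image("wrist");cv2.imwrite("pics/w9.png",w["frame"])
```

```text
[ 0.50170722 -0.20666543  0.03110595] [[ 0.004  0.985 -0.175]
 [-0.005 -0.175 -0.985]
 [-1.     0.005  0.004]] 0.12693013290947877 [-1.01874327  0.22882891 -0.48886458]
```

View pics/s9.png

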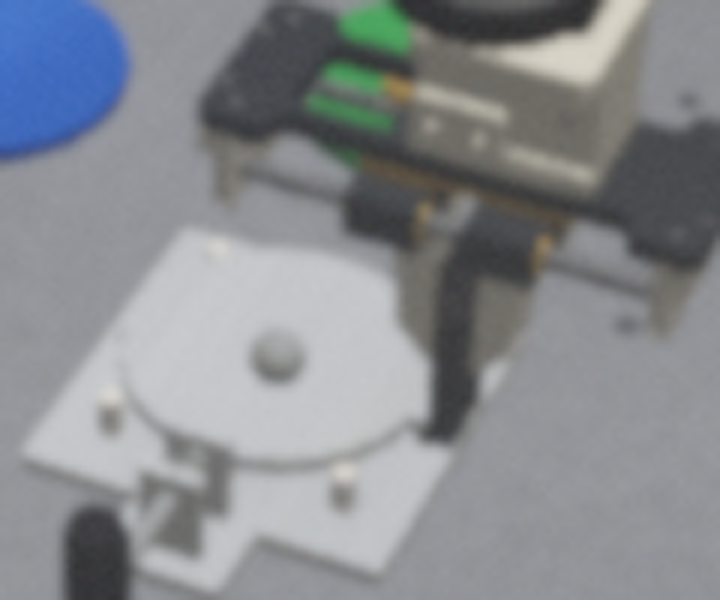

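View pics/w9.png

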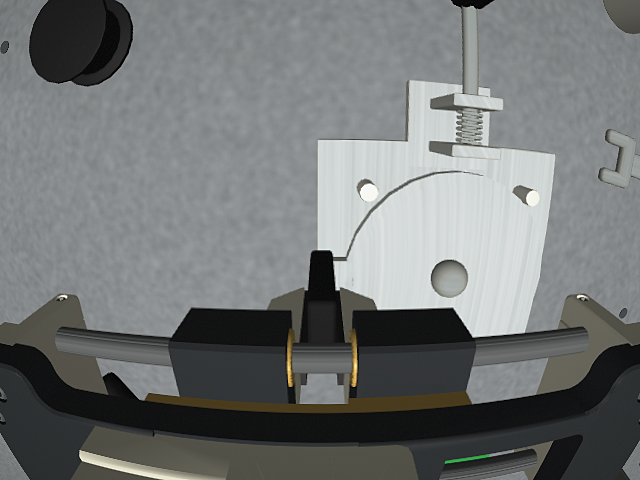

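The handle is gripped at 11.7 mm. Lifting slowly.

>>> servo_tool --plan '[[[0,0,0.2],[0,0,0]],[[0,0,0.5],[0,0,0]],[[0,0,0.9],[0,0,0]],[[0,0,1.4],[0,0,0]],[[0,0,1.9],[0,0,0]],[[0,0,2.4],[0,0,0]],[[0,0,2.9],[0,0,0]],[[0,0,3.3],[0,0,0]],[[0,0,3.6],[0,0,0]],[[0,0,3.7],[0,0,0]],[[0,0,3.7],[0,0,0]],[[0,0,3.7],[0,0,0]]]'

```text
clock: 11.85
position: [0.5016, -0.2066, 0.0679]
ee_rot: [1.336, 1.115, -1.336]
force: [-0.2, -0.8, -2.1]
width: 0.13
```

Run:
```python
from h import *
s=arm.observe();print(s["position"],R.from_rotvec(s["ee_rot"]).as_matrix().round(3),s["width"],s["force"],s["ft_torque"])
p=arm.get_image("side");q=p["frame"][135:235,300:420]
cv2.imwrite("pics/s10.png",cv2.resize(q,None,fx=6,fy=6,interpolation=cv2.INTER_CUBIC))
w=arm.get_image("wrist");cv2.imwrite("pics/w10.png",w["frame"])
```

```text
[ 0.50157459 -0.20663574  0.0679361 ] [[ 0.004  0.985 -0.175]
 [-0.005 -0.175 -0.985]
 [-1.     0.005  0.004]] 0.12991737729866315 [-0.24808308 -0.84472899 -2.14808216] [ 0.04082306  0.02488024 -0.00542547]
```

View pics/s10.png

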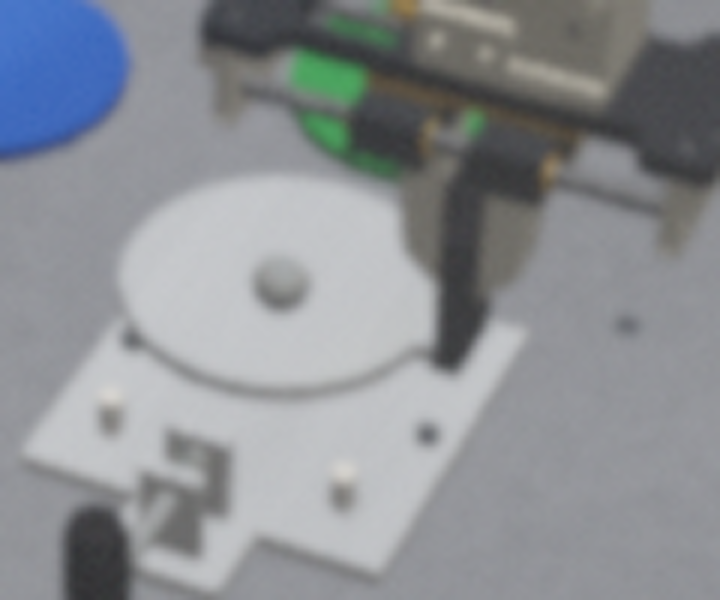

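View pics/w10.png

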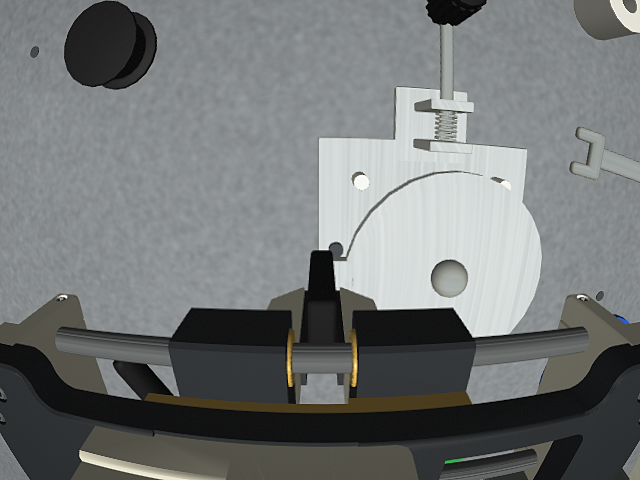

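The dish is level, the ball is centred and the dish is 37 mm up. Lifting to transit height.

>>> servo_tool --plan '[[[0,0,0.3],[0,0,0]],[[0,0,0.8],[0,0,0]],[[0,0,1.5],[0,0,0]],[[0,0,2.2],[0,0,0]],[[0,0,2.9],[0,0,0]],[[0,0,3.6],[0,0,0]],[[0,0,4.3],[0,0,0]],[[0,0,5.0],[0,0,0]],[[0,0,5.4],[0,0,0]],[[0,0,5.7],[0,0,0]],[[0,0,5.7],[0,0,0]],[[0,0,5.7],[0,0,0]]]'

```text
clock: 13.15
position: [0.5014, -0.2066, 0.1247]
ee_rot: [1.336, 1.115, -1.337]
force: [0.3, 0.9, -1.2]
width: 0.123
```

>>> servo_tool --plan '[[[0.05,0.3,0],[0,0,0.8]],[[0.15,0.9,0],[0,0,2.3]],[[0.3,1.8,0],[0,0,4.7]],[[0.5,2.8,0],[0,0,7.4]],[[0.65,3.8,0],[0,0,10]],[[0.85,4.8,0],[0,0,12.6]],[[1.0,5.8,0],[0,0,15.2]],[[1.2,6.8,0],[0,0,17.9]],[[1.3,7.6,0],[0,0,20]],[[1.4,8.2,0],[0,0,21.6]],[[1.45,8.5,0],[0,0,22.5]],[[1.45,8.5,0],[0,0,22.5]]]'

```text
clock: 14.35
position: [0.516, -0.1213, 0.1247]
ee_rot: [1.047, 1.299, -1.046]
force: [0.4, -0.0, -1.9]
width: 0.131
```

Run:
```python
from h import *
s=arm.observe();print(s["position"],R.from_rotvec(s["ee_rot"]).as_matrix().round(3),s["width"],s["joints"].round(2))
p=arm.get_image("side");cv2.imwrite("pics/s11.png",p["frame"])
w=arm.get_image("wrist");cv2.imwrite("pics/w11.png",w["frame"])
```

```text
[ 0.51600137 -0.12127724  0.12469863] [[ 0.005  0.976  0.216]
 [-0.003  0.216 -0.976]
 [-1.     0.004  0.004]] 0.1310016456354075 [ 0.52  0.42 -0.52  1.87  0.26  0.91  0.1 ]
```

View pics/s11.png

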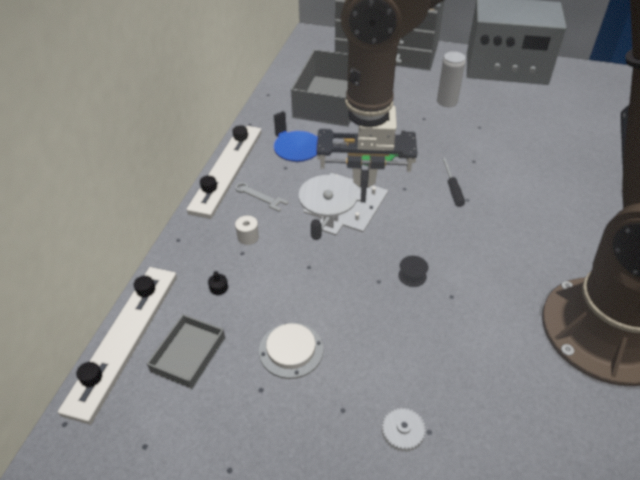

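View pics/w11.png

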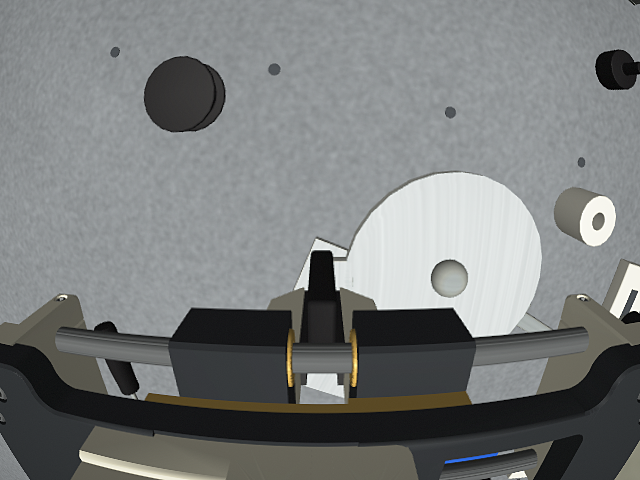

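Ball still at (449,278) and steady. Continuing.

>>> servo_tool --plan '[[[0.05,0.3,0],[0,0,0.8]],[[0.15,0.9,0],[0,0,2.3]],[[0.3,1.8,0],[0,0,4.7]],[[0.5,2.8,0],[0,0,7.4]],[[0.65,3.8,0],[0,0,10]],[[0.85,4.8,0],[0,0,12.6]],[[1.0,5.8,0],[0,0,15.2]],[[1.2,6.8,0],[0,0,17.9]],[[1.3,7.6,0],[0,0,20]],[[1.4,8.2,0],[0,0,21.6]],[[1.5,8.6,0],[0,0,22.5]],[[1.5,8.6,0],[0,0,22.5]]]'

```text
clock: 15.65
position: [0.531, -0.0355, 0.1246]
ee_rot: [0.75, 1.432, -0.747]
force: [0.2, 1.0, -1.6]
width: 0.131
```

>>> servo_tool --plan '[[[0.05,0.3,0],[0,0,0.8]],[[0.15,0.9,0],[0,0,2.3]],[[0.3,1.8,0],[0,0,4.7]],[[0.5,2.8,0],[0,0,7.4]],[[0.65,3.8,0],[0,0,10]],[[0.85,4.8,0],[0,0,12.6]],[[1.0,5.8,0],[0,0,15.2]],[[1.2,6.8,0],[0,0,17.9]],[[1.3,7.6,0],[0,0,20]],[[1.4,8.2,0],[0,0,21.6]],[[1.5,8.6,0],[0,0,22.5]],[[1.5,8.6,0],[0,0,22.5]]]'

```text
clock: 16.85
position: [0.5461, 0.0511, 0.1247]
ee_rot: [0.447, 1.52, -0.442]
force: [0.6, -0.7, -2.2]
width: 0.13
```

Run:
```python
from h import *
s=arm.observe();M=R.from_rotvec(s["ee_rot"]).as_matrix();print(s["position"],M.round(3),np.degrees(np.arctan2(M[1,1],M[0,1])),s["width"],s["joints"].round(2))
w=arm.get_image("wrist");cv2.imwrite("pics/w12.png",w["frame"])
```

```text
[0.546084   0.05105172 0.12466876] [[ 0.006  0.537  0.843]
 [ 0.002  0.843 -0.537]
 [-1.     0.004  0.004]] 57.50160299427542 0.13025856220695592 [ 0.34  0.49 -0.73  1.82  0.39  0.97  0.45]
```

View pics/w12.png

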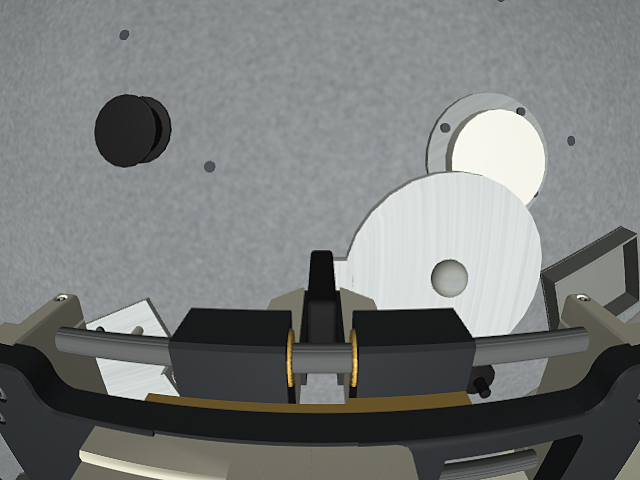

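>>> servo_tool --plan '[[[0.05,0.3,0],[0,0,0.8]],[[0.15,0.9,0],[0,0,2.3]],[[0.3,1.8,0],[0,0,4.7]],[[0.5,2.8,-0.2],[0,0,7.4]],[[0.65,3.8,-0.5],[0,0,10]],[[0.85,4.8,-0.8],[0,0,12.6]],[[1.0,5.8,-1.1],[0,0,15.2]],[[1.2,6.8,-1.3],[0,0,17.9]],[[1.3,7.5,-1.4],[0,0,20]],[[1.4,8.1,-1.5],[0,0,21.6]],[[1.45,8.45,-1.5],[0,0,22.4]],[[1.45,8.45,-1.5],[0,0,22.4]]]'

```text
clock: 18.1
position: [0.5605, 0.1355, 0.1097]
ee_rot: [0.142, 1.562, -0.135]
force: [0.1, -0.2, -1.1]
width: 0.129
```

>>> servo_tool --plan '[[[0,0,0],[0,0,0]],[[0,0,0],[0,0,0]],[[0,0,0],[0,0,0]]]'

```text
clock: 18.4
position: [0.5606, 0.1351, 0.1098]
ee_rot: [0.142, 1.562, -0.136]
force: [0.5, 0.0, -2.3]
width: 0.125
```

Run:
```python
from h import *
s=arm.observe();M=R.from_rotvec(s["ee_rot"]).as_matrix();print(s["position"],M.round(3),np.degrees(np.arctan2(M[1,1],M[0,1])),s["width"],s["joints"].round(2),s["dq"].round(3))
w=arm.get_image("wrist");cv2.imwrite("pics/w13.png",w["frame"])
p=arm.get_image("side");cv2.imwrite("pics/s13.png",p["frame"]);crop(p["frame"],(295,325),60,6,"pics/s13c.png")
t=arm.get_image("top");cv2.imwrite("pics/t13.png",t["frame"])
```

```text
[0.56064922 0.13506663 0.10975974] [[ 0.005  0.176  0.984]
 [ 0.003  0.984 -0.176]
 [-1.     0.004  0.004]] 79.84642641020467 0.1250904337525554 [ 0.22  0.58 -0.8   1.76  0.49  1.    0.63] [-0.001 -0.001 -0.002 -0.002 -0.001  0.001  0.   ]
```

View pics/w13.png

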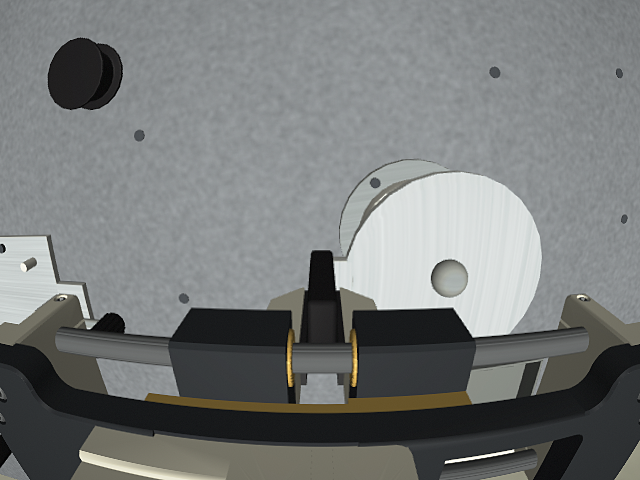

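View pics/s13c.png

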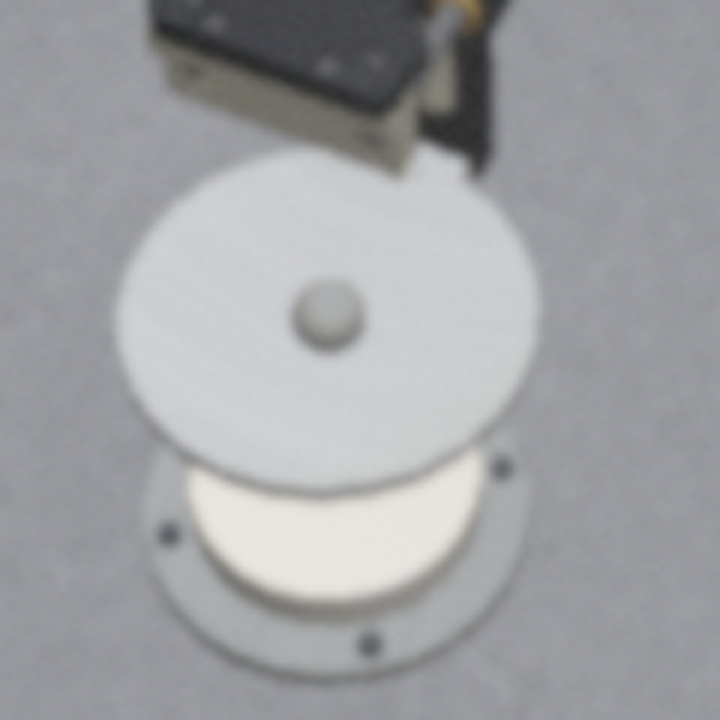

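View pics/t13.png

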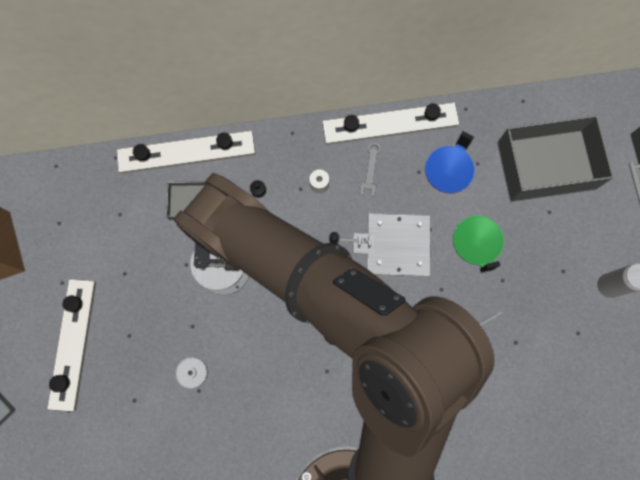

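View pics/s13.png

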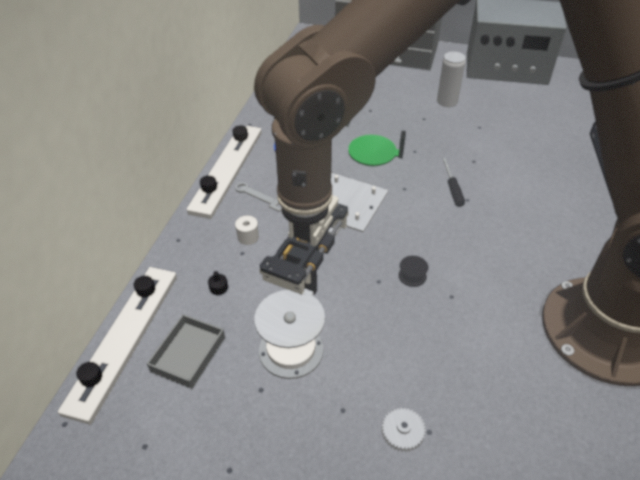

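Run:
```python
from h import *
p=arm.get_image("side");w=arm.get_image("wrist");t=arm.get_image("top")
print(onz(p,(289.6,317.4),.104),onz(w,(449.5,278.5),.104,True),"knob",onz(t,(334.5,236.5),.076))
c,q=np.cos(-.178),np.sin(-.178)
print("knob expected", .5732-q*.158,-.2188+c*.158)
# predicted rim outline centre in side image for a level dish centred on pad
a=np.linspace(0,2*np.pi,60);C=np.c_[.5727+.061*np.cos(a),.207+.061*np.sin(a),np.full(60,.1067)]
print(cv2.fitEllipse(((proj(p,C)-[235,265]+.5)*6-.5).astype(np.float32)))
```

```text
[0.57135355 0.20481395 0.104     ] [0.57183137 0.20685422 0.104     ] knob [ 0.59887301 -0.06292962  0.076     ]
knob expected 0.6011757216282959 -0.0632964341264931
((322.6076965332031, 323.12957763671875), (339.8125305175781, 421.58404541015625), 84.2221450805664)
```

The ball and dish are within 3 mm of the pad's centre, the rim outline matches a level dish, and the plunger is out. Handing in.

```bash
python3 -c "
from cell import arm
print(arm.sign_off())"
```

```text
the job is handed in; nothing more can be done
None
```

I carried out the whole job and handed it in after about 18.5 s of the 58 s. No verdict was reported.

**What I did:** I pulled the plunger about 27 mm until it met its stop (force rose to 13 N) and left it out. I took the dish by its handle, lifted it level, and carried it to the pad while turning it 90°. It is still in the gripper, held still.

**Last checks, from images and arm state:**

| Check | Result |
|---|---|
| Ball over the pad's centre | within about 3 mm, from two cameras |
| Ball in the dish | never visibly off centre |
| Dish height above the pad | about 61 mm, worked out from the TCP height |
| Level | rim outline in the side view matches a level dish to about 1 px (≈2 mm) |
| Turn from the nest | 90° (tool yaw from -10.1° to +79.8°) |
| Plunger knob | within about 2.5 mm of its place at 30 mm out |
| Other things on the bed | none looked moved in the final views, but the arm hid part of the scene |

**One disagreement:** the fingertips looked 20–25 mm higher in the images than the reported TCP. I set both grasp depths by eye, and both held. The 61 mm height does not depend on that offset, since it comes from how far the TCP rose after the grasp.

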